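Press the short yarn shuttle into the craft kit's foam

TASK

One cutout in the foam of the craft kit is still empty: take the short purple yarn shuttle, lay it in the cutout that has its shape, and press it down until its top is flush with the foam. Leave the longer orange shuttle lying where it is.

Things in the scene. Friction and masses are not known exactly. Their poses are not given: they have to be found in the camera images.
- shuttle_mid (a point): The short yarn shuttle, the one to fit: purple, with a pale inlay along the top; a flat slab with straight sides and half-round ends, 86 long x 36 wide x 26 mm high, 70 g give or take, lying flat on the table. The point is its centre, half-way up (13 mm over its underside); x along its length, y across its width, z up. Either way round fits.
- long_shuttle_mid (a point): A longer shuttle that does not fit the cutout: orange, the same shape, 122 long x 36 wide x 26 mm high, loose on the table. Point at its centre, x along its length. To be left alone.
- pocket (a point): The empty round-ended cutout, 98 x 48 mm (6 mm more all round than the purple shuttle), turquoise inside, in the charcoal foam of the fixed kit tray (182 x 312 x 50 mm). Point: middle of its mouth, level with the foam, 48 mm up; x along it, z up. In the middle of each long side a finger recess, 46 mm wide, 42 mm deep, with a grey floor, reaches out to 68 mm from the centre.
- pad (a joint): The cutout's turquoise dense-foam floor: m sunk, 0 to 0.014. At 0 it lies 14 mm below the mouth, so a shuttle laid on it stands 12 mm proud; pressed with more than about 6 N it sinks and stays down; at 0.014 the shuttle's top is 2 mm below the foam's top. The walls do not grip.

How it is judged:
By the outcome, as a careful person would: the job done as asked, in the order asked, and still so for the second after the job is handed in, with the robot touching nothing.
It also fails if it takes over 45 s, if anything falls off the work surface, if the arm or the gripper's body presses on something with over 40 N, if the wrist force passes 120 N, or if a joint passes its speed limit or range.

ROBOT

A 6-joint arm with a two-finger parallel gripper is mounted at the origin on the work surface. World frame = base frame: x ahead of the robot, y to its left, z up, the work surface at z = 0. Lengths are in m, angles in rad, forces in N, time in s.
With the tool pointing down it reaches from about 0.375 to 0.975 m from the base axis. Payload 3.8 kg.
Tool frame: the origin (TCP) lies midway between the tips of the shut fingers; the grasp point (between the pads) lies 19 mm behind it (arm.grasp_offset is the z of the grasp point in the tool frame, in m); z points along the fingers, y is the direction in which the jaws open and shut (so a half turn about z gives the same grasp; the last joint's range is limited). The gripper opens to 88 mm and grips with 3 to 60 N. Pads are 18 mm wide; open, the fingers measure 123 mm over their backs; the gripper's body (75 mm by 187 mm) begins 45 mm behind the grasp point.
Start: joints at [-1.24, 0.264, 1.604, -0, 1.274, -0.037], TCP at [0.243, -0.63, 0.239] pointing down, gripper open.
Joint ranges: [-2.63, 2.63], [-0.94, 2.18], [0.31, 2.57], [-1.31, 4.45], [0, 2.66], [-2.55, 2.55]. Speed limits (rad/s): [2.57, 2.57, 3.14, 3.14, 3.14, 3.14].

INTERFACE

Orientations are given as a unit quaternion [x, y, z, w].
In Python, from rig import arm gives the robot as it stands. The module is installed in compiled form; this text tells all that it offers.
- The arm moves only by the tool jog_arm, never from a script. Its arguments are lists of equal length, an entry for each row: "delta_pos": the shift along the tool's x, y, z in cm, a list of three; "dr": the turn, a rotation vector about the tool's x, y, z in degrees, a list of three; "jaw": the opening, from 0 (shut) to 1 (fully open). A call has 1 to 20 rows; each row is the pose to reach, as a shift and turn from the pose commanded when the call began, along the tool's axes at that moment; what a row does not reach only later rows make up. A row lasts 1/10 s, in which the tool goes at most 50 mm and 8.59 degrees, less where a joint would pass 70% of its speed; a pose out of reach is approached as far as the arm can. A call with a gripper value outside its range is refused whole. The fingers move at their own pace and stop on an object; "newtons" is the grip in N (left out, the last holds). Time passes only in rows, so rows that repeat a pose let the fingers close. It gives the time, the measured TCP pose, the force and the opening at its end, in the units of the state.
- arm.state(): the state, without advancing time (a new reading comes with each control period).
- arm.camera(name): name is "side" or "top"; returns (picture, depth): 480x640x3 uint8, blue, green, red; 480x640 float32, m along the optical axis (not along the pixel's ray), 0 where there is no reading.
- arm.get_calibration(name): a dict with "intrinsics" (3x3 intrinsics, pixels), "T" (4x4, takes a point from camera to world coordinates). Camera axes: x right, y up, looking along -z (the intrinsics and any distortion apply to the point x, -y, -z); pixel columns grow to the right and rows downward; lengths in m; the calibration is good to about 2 mm. A picture is of the moment at which its call begins. get_calibration takes no time and is no camera call.
- arm.close_job(): hands the job in, once; it reports no verdict.
The state is a dict: "t": time; "joint_positions": joint angles; "qd": joint speeds; "joint_efforts": joint torques, N m; "tcp_pos": TCP position; "tool_rot": TCP orientation; "ft_force": force on the tool from outside, world axes, zero at the start; "moment": the same for the moment, N m; "gripper_width": finger opening in m.
Only numpy, scipy, OpenCV 4.12 (cv2) and the standard library are available. Lean on these libraries where they do the work, as an engineer would, in place of code of your own. Each camera call takes 0.05 s, during which the arm holds its last target. There are 200 camera calls.

## Working session

There is one attempt and no reset: what is moved stays moved. The work goes in short steps, Python scripts to look and compute and a tool call to move; the robot and the scene stay as the last step left them, time stands still between calls to the robot, and variables do not carry over. Pictures are saved under pics/ and viewed, about 8 in all and at most 12, crops included, and the job is handed in when it is done.

Besides the shell and the picture viewer there is one more tool, called after "Call:" by a JSON object that holds its "name" and its "arguments", one argument or row to a line. jog_arm: Moves the arm, as the interface text tells. Its arguments: {"type":"object","properties":{"delta_pos":{"type":"array"},"dr":{"type":"array"},"jaw":{"type":"array"},"newtons":{"type":"number"}},"required":["delta_pos","dr","jaw"]}

```bash
mkdir -p pics
python3 - <<'E'
from rig import arm
import cv2,numpy as np
s=arm.state();print(s)
for n in("top","side"):
    p,d=arm.camera(n);cv2.imwrite(f"pics/{n}0.png",p);np.savez(f"{n}0.npz",p=p,d=d);c=arm.get_calibration(n);print(n,c)
E
```

```text
{'t': 0.0, 'joint_positions': array([-1.23990011e+00,  2.64774019e-01,  1.60536444e+00, -3.01960414e-05,
        1.27369641e+00, -3.68741405e-02]), 'qd': array([-1.58157105e-03, -5.63300820e-05,  1.93332433e-03,  4.27804913e-05,
       -2.94589750e-04,  5.44024382e-04]), 'joint_efforts': array([-1.86822676e-04, -5.02113390e+01, -3.56877851e+01,  7.29857851e-02,
        2.94719799e-02, -1.89943366e-04]), 'tcp_pos': array([ 0.24246156, -0.62919064,  0.23737911]), 'tool_rot': array([ 9.83139278e-01,  1.82854868e-01, -1.78498180e-04, -1.10690115e-03]), 'ft_force': array([0.52256293, 0.46941976, 0.07941124]), 'moment': array([-0.04646233, -0.02570743,  0.00651378]), 'gripper_width': 0.08836065481839207}
top {'intrinsics': array([[602.59283832,   0.        , 309.070495  ],
       [  0.        , 602.59283832, 239.14137588],
       [  0.        ,   0.        ,   1.        ]]), 'T': array([[ 0.02273957,  0.99251269, -0.12000614,  0.44925067],
       [-0.99973968,  0.02235101, -0.00458304, -0.11093649],
       [-0.00186646,  0.12007911,  0.99276257,  0.93119434],
       [ 0.        ,  0.        ,  0.        ,  1.        ]])}
side {'intrinsics': array([[616.93583156,   0.        , 318.24572295],
       [  0.        , 616.93583156, 243.62954195],
       [  0.        ,   0.        ,   1.        ]]), 'T': array([[-0.93738909,  0.19682136, -0.28733788,  0.25857343],
       [-0.34795058, -0.49314004,  0.79733512,  0.70802258],
       [ 0.01523477,  0.84739262,  0.53074819,  0.60143249],
       [ 0.        ,  0.        ,  0.        ,  1.        ]])}
```

View pics/top0.png

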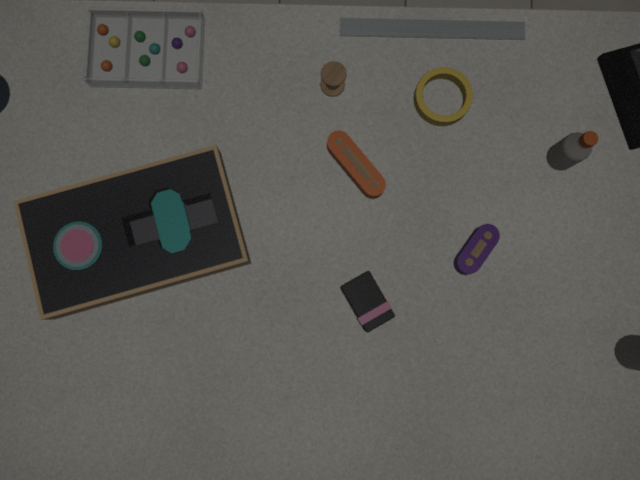

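View pics/side0.png

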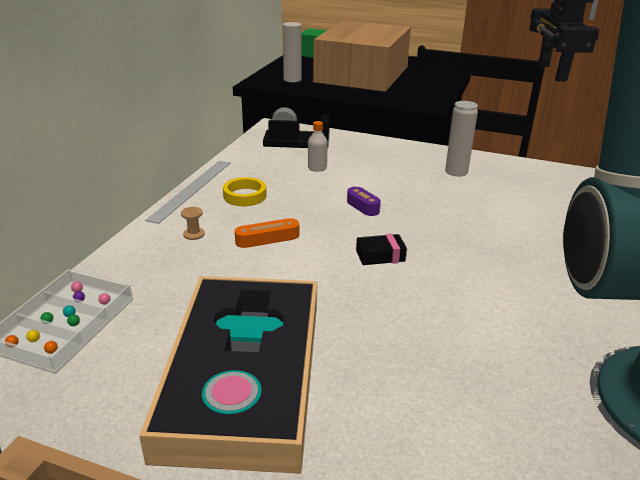

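The top view shows the purple shuttle at (478,249), the orange one at (356,164), and the empty turquoise cutout at (171,221) with its grey finger recesses running left to right. The side view agrees.

```bash
cat > h.py <<'E'
import cv2,numpy as np
from rig import arm
from scipy.spatial.transform import Rotation as R
def cast(n,uv,z):
    c=arm.get_calibration(n);K,T=c["intrinsics"],c["T"]
    uv=np.atleast_2d(uv).astype(float)
    r=np.c_[(uv[:,0]-K[0,2])/K[0,0],-(uv[:,1]-K[1,2])/K[1,1],-np.ones(len(uv))]@T[:3,:3].T
    o=T[:3,3];return o+r*((z-o[2])/r[:,2])[:,None]
def blob(p,lo,hi,roi=None):
    m=cv2.inRange(cv2.cvtColor(p,cv2.COLOR_BGR2HSV),lo,hi)
    if roi:
        k=np.zeros_like(m);x0,y0,x1,y1=roi;k[y0:y1,x0:x1]=1;m*=k
    m=cv2.morphologyEx(m,cv2.MORPH_CLOSE,np.ones((5,5)))
    cs,_=cv2.findContours(m,cv2.RETR_EXTERNAL,cv2.CHAIN_APPROX_NONE)
    return max(cs,key=cv2.contourArea)[:,0]
def rect(n,c,z):
    w=cast(n,c,z)[:,:2].astype(np.float32)
    r=cv2.minAreaRect(w*1000);b=cv2.boxPoints(r)
    e=b[1]-b[0],b[2]-b[1];l=max(e,key=np.linalg.norm)
    a=np.degrees(np.arctan2(l[1],l[0]))
    return np.round(r[0],1),np.round(r[1],1),round((a+90)%180-90,1)
E
python3 - <<'E'
from h import *
P={n:np.load(n+"0.npz") for n in("top","side")}
for n,pr,tr in(("top",(440,210,520,290),(140,180,205,260)),("side",(330,170,400,230),(205,300,300,350))):
    p,d=P[n]["p"],P[n]["d"]
    for nm,lo,hi,roi,zs in(("purple",(125,80,30),(160,255,255),pr,(.026,.013)),("pocket",(78,90,40),(98,255,255),tr,(.048,.034))):
        c=blob(p,lo,hi,roi);print(n,nm,c.min(0),c.max(0),[rect(n,c,z) for z in zs])
        m=c.mean(0).astype(int);z=d[m[1],m[0]]
        k=arm.get_calibration(n);K,T=k["intrinsics"],k["T"]
        q=T[:3,:3]@np.array([(m[0]-K[0,2])/K[0,0]*z,-(m[1]-K[1,2])/K[1,1]*z,-z])+T[:3,3];print("depth pt",q.round(4))
# tray foam + grey recess outline at z=.048 (top)
p=P["top"]["p"]
hsv=cv2.cvtColor(p,cv2.COLOR_BGR2HSV)
c=blob(p,(8,60,60),(25,255,255),(0,130,260,330));print("tray rim",rect("top",c,.05))
print(hsv[221,115],hsv[221,145],hsv[213,205],hsv[221,171])
s=arm.state();r=R.from_quat(s["tool_rot"]);print(r.as_matrix().round(3))
print("orange",rect("top",blob(p,(3,120,80),(14,255,255),(310,110,400,210)),.026))
E
```

```text
top purple [454 224] [498 273] [(array([ 549.8, -360.1]), array([37.4, 88.1]), np.float32(-34.6)), (array([ 551.3, -363.7]), array([37.9, 89.4]), np.float32(-34.6))]
depth pt [ 0.5507 -0.3586  0.0276]
top pocket [151 189] [190 252] [(array([579.9,  98.2]), array([94.5, 47.4]), np.float32(17.3)), (array([582. , 101.5]), array([96. , 48.2]), np.float32(17.3))]
depth pt [0.5816 0.1026 0.0368]
side purple [347 187] [379 215] [(array([ 544.2, -340.6]), array([ 64.1, 116. ]), np.float32(-74.4)), (array([ 550.6, -364.3]), array([ 65.5, 118.6]), np.float32(-74.4))]
depth pt [ 0.5445 -0.3429  0.0257]
side pocket [215 315] [283 341] [(array([572. , 118.9]), array([94.8, 55.1]), np.float32(17.1)), (array([580., 104.]), array([97.2, 56.5]), np.float32(17.1))]
depth pt [0.5835 0.0997 0.0333]
tray rim (array([561. , 157.3]), array([186.1, 312.8]), np.float32(-72.7))
[60  8 31] [105  11  47] [120  15  52] [ 86 131  82]
[[ 0.933  0.36  -0.001]
 [ 0.36  -0.933  0.002]
 [ 0.    -0.002 -1.   ]]
orange (array([ 678.4, -176. ]), array([121.1,  35.8]), np.float32(40.0))
```

Call:
{"name": "jog_arm", "arguments": {
  "delta_pos": [
    [4,-1.4,1],
    [8,-2.8,2],
    [12,-4.2,3],
    [16,-5.6,4],
    [20,-7,5],
    [24,-8.4,6],
    [28,-10,7],
    [32,-11.6,8],
    [35,-13,9],
    [37.5,-13.8,9.7],
    [38.4,-14,10],
    [38.4,-14,10],
    [38.4,-14,10]
  ],
  "dr": [
    [0,0,5],
    [0,0,10],
    [0,0,16],
    [0,0,22],
    [0,0,28],
    [0,0,34],
    [0,0,40],
    [0,0,46],
    [0,0,51],
    [0,0,55.7],
    [0,0,55.7],
    [0,0,55.7],
    [0,0,55.7]
  ],
  "jaw": [1,1,1,1,1,1,1,1,1,1,1,1,1],
  "newtons": 30
}}

```text
t: 1.4
tcp_pos: [0.5501, -0.3619, 0.1387]
tool_rot: [0.955, -0.297, -0.0, 0.0]
ft_force: [-1.1, 0.7, -1.3]
gripper_width: 0.0882
```

Run:
```python
from h import *
s=arm.state();r=R.from_quat(s["tool_rot"]).as_matrix();print(s["t"],s["tcp_pos"],s["joint_positions"].round(2),np.degrees(np.arctan2(r[1,0],r[0,0])),r[:,2].round(4))
print("to grasp (tool cm)",(r.T@(np.array([.550,-.360,.004])-s["tcp_pos"])*100).round(2))
p,d=arm.camera("side");cv2.imwrite("pics/s1.png",cv2.resize(p[120:280,250:463],(800,600)))
```

```text
1.4 [ 0.5500692  -0.36186133  0.13872933] [-0.62  0.31  1.74 -0.    1.1   1.55] -34.5564017210616 [-6.e-04 -3.e-04 -1.e+00]
to grasp (tool cm) [-0.11 -0.16 13.47]
```

View pics/s1.png

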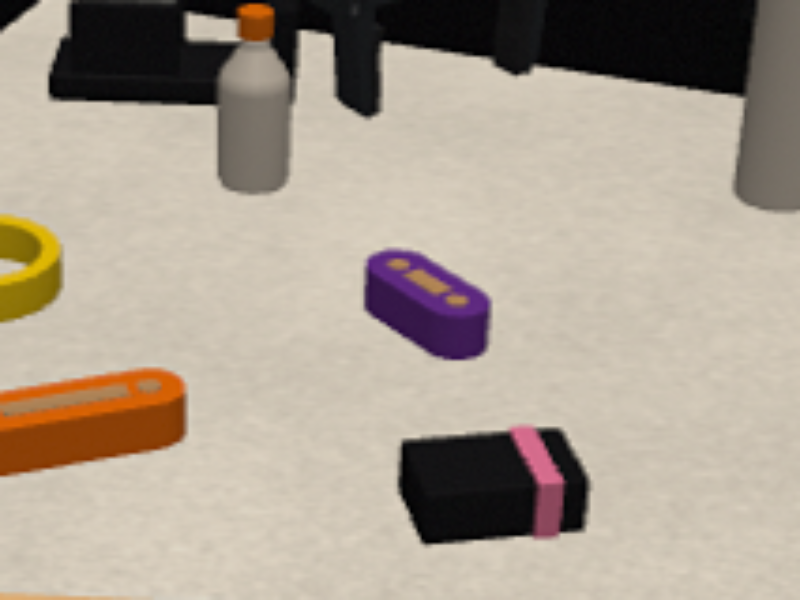

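The crop shows the fingertips at about (360,100) and (515,60), on either side of the purple shuttle at (428,300), with nothing in the way. Next: go down and grip.

Call:
{"name": "jog_arm", "arguments": {
  "delta_pos": [
    [-0.1,-0.15,4],
    [-0.1,-0.15,8],
    [-0.1,-0.15,11],
    [-0.1,-0.15,12.5],
    [-0.1,-0.15,13.3],
    [-0.1,-0.15,13.3],
    [-0.1,-0.15,13.3],
    [-0.1,-0.15,13.3],
    [-0.1,-0.15,13.3],
    [-0.1,-0.15,13.3],
    [-0.1,-0.15,13.3],
    [-0.1,-0.15,13.3],
    [-0.1,-0.15,13.3]
  ],
  "dr": [
    [0,0,0],
    [0,0,0],
    [0,0,0],
    [0,0,0],
    [0,0,0],
    [0,0,0],
    [0,0,0],
    [0,0,0],
    [0,0,0],
    [0,0,0],
    [0,0,0],
    [0,0,0],
    [0,0,0]
  ],
  "jaw": [1,1,1,1,1,1,1,0,0,0,0,0,0],
  "newtons": 30
}}

```text
t: 2.75
tcp_pos: [0.5507, -0.3593, 0.0057]
tool_rot: [0.955, -0.298, -0.0, 0.0]
ft_force: [-0.5, -1.4, -0.2]
gripper_width: 0.0417
```

Call:
{"name": "jog_arm", "arguments": {
  "delta_pos": [
    [0,0,0],
    [0,0,0],
    [0,0,0],
    [0,0,0],
    [0,0,-2],
    [0,0,-6],
    [0,0,-10],
    [0,0,-12],
    [0,0,-12],
    [0,0,-12]
  ],
  "dr": [
    [0,0,0],
    [0,0,0],
    [0,0,0],
    [0,0,0],
    [0,0,0],
    [0,0,0],
    [0,0,0],
    [0,0,0],
    [0,0,0],
    [0,0,0]
  ],
  "jaw": [0,0,0,0,0,0,0,0,0,0],
  "newtons": 30
}}

```text
t: 3.75
tcp_pos: [0.5505, -0.3591, 0.1252]
tool_rot: [0.955, -0.298, -0.0, -0.0]
ft_force: [-0.7, 0.5, -1.2]
gripper_width: 0.0358
```

Run:
```python
from h import *
s=arm.state();r=R.from_quat(s["tool_rot"]).as_matrix();yaw=np.degrees(np.arctan2(r[1,0],r[0,0]));print(s["t"],s["tcp_pos"],s["gripper_width"],yaw)
print("to above pocket",(r.T@(np.array([.580,.0985,.13])-s["tcp_pos"])*100).round(2),"turn about tool z",yaw-17.3)
```

```text
3.75 [ 0.5505137  -0.35905491  0.12521504] 0.03578070617678327 -34.6273553982207
to above pocket [-23.57 -39.33  -0.47] turn about tool z -51.9273553982207
```

Call:
{"name": "jog_arm", "arguments": {
  "delta_pos": [
    [-1.3,-2.2,0],
    [-3.5,-6,0],
    [-6,-10,0],
    [-8.5,-14,0],
    [-11,-18,-0.3],
    [-13.3,-22,-0.5],
    [-15.7,-26,-0.5],
    [-18,-30,-0.5],
    [-20.3,-34,-0.5],
    [-22.2,-37,-0.5],
    [-23.2,-38.7,-0.5],
    [-23.6,-39.3,-0.5],
    [-23.6,-39.3,-0.5],
    [-23.6,-39.3,-0.5]
  ],
  "dr": [
    [0,0,-3],
    [0,0,-7],
    [0,0,-12],
    [0,0,-17],
    [0,0,-22],
    [0,0,-27],
    [0,0,-32],
    [0,0,-37],
    [0,0,-42],
    [0,0,-47],
    [0,0,-50],
    [0,0,-51.9],
    [0,0,-51.9],
    [0,0,-51.9]
  ],
  "jaw": [0,0,0,0,0,0,0,0,0,0,0,0,0,0]
}}

```text
t: 5.15
tcp_pos: [0.579, 0.0972, 0.1293]
tool_rot: [0.989, 0.15, -0.001, 0.0]
ft_force: [-0.1, -1.1, -0.8]
gripper_width: 0.0357
```

```bash
cat > look.py <<'E'
from h import *
import sys
s=arm.state();r=R.from_quat(s["tool_rot"]).as_matrix();yaw=np.degrees(np.arctan2(r[1,0],r[0,0]));print(s["t"],s["tcp_pos"],s["gripper_width"],yaw,s["ft_force"])
k=sys.argv[1]
p,d=arm.camera("side");q,e=arm.camera("top");np.savez(k+".npz",ps=p,pt=q,ds=d,dt=e)
a=cv2.resize(p[220:420,130:330],(400,400),interpolation=cv2.INTER_CUBIC);b=cv2.resize(q[120:320,60:260],(400,400),interpolation=cv2.INTER_CUBIC)
cv2.imwrite(f"pics/{k}.png",cv2.convertScaleAbs(np.hstack([a,b]),alpha=1.6))
E
python3 look.py s2
```

```text
5.15 [0.57896859 0.09721003 0.12934889] 0.03574057780389271 17.207376253911363 [-0.09616488 -1.07665888 -0.77534567]
```

View pics/s2.png

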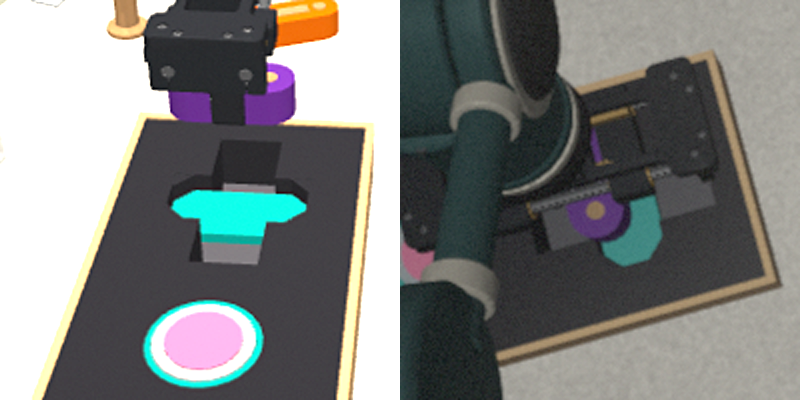

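The side view on the left shows black pocket walls, so the turquoise is the floor at z = 34 mm, not the mouth. Cast at that height, and allowing for the hidden far edge, the centre is at about (581, 101) mm. The shuttle is held level, and I'll correct by 3 mm in x and -3 mm in y.

Call:
{"name": "jog_arm", "arguments": {
  "delta_pos": [
    [0.3,-0.3,1],
    [0.3,-0.3,3],
    [0.3,-0.3,5],
    [0.3,-0.3,6],
    [0.3,-0.3,6.5],
    [0.3,-0.3,6.5],
    [0.3,-0.3,6.5],
    [0.3,-0.3,7],
    [0.3,-0.3,7.5],
    [0.3,-0.3,8],
    [0.3,-0.3,8.4],
    [0.3,-0.3,8.4],
    [0.3,-0.3,8.4]
  ],
  "dr": [
    [0,0,0],
    [0,0,0],
    [0,0,0],
    [0,0,0],
    [0,0,0],
    [0,0,0],
    [0,0,0],
    [0,0,0],
    [0,0,0],
    [0,0,0],
    [0,0,0],
    [0,0,0],
    [0,0,0]
  ],
  "jaw": [0,0,0,0,0,0,0,0,0,0,0,0,0]
}}

```text
t: 6.55
tcp_pos: [0.5816, 0.1019, 0.0464]
tool_rot: [0.989, 0.15, -0.0, -0.0]
ft_force: [0.0, 0.8, -0.2]
gripper_width: 0.0354
```

```bash
python3 look.py s3
```

```text
6.55 [0.58163224 0.10189922 0.04644818] 0.03540767058275014 17.27485856753409 [ 0.00115426  0.80907496 -0.1863379 ]
```

View pics/s3.png

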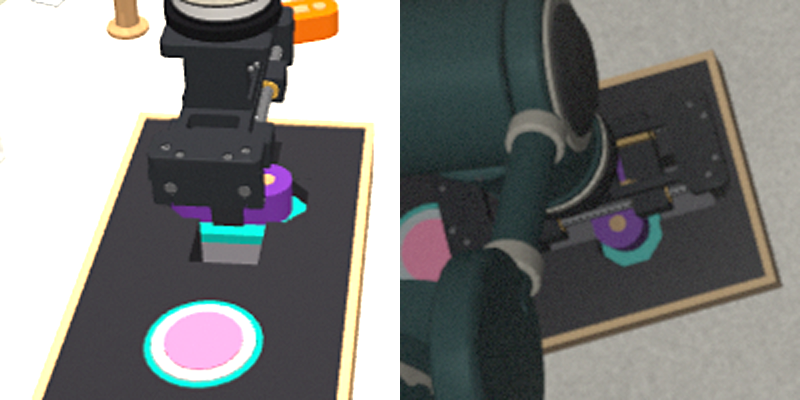

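Both views show the shuttle centred in the outline, and there's no contact force. Next it goes down to the pad.

Call:
{"name": "jog_arm", "arguments": {
  "delta_pos": [
    [0,0,0.3],
    [0,0,0.5],
    [0,0,0.7],
    [0,0,0.8],
    [0,0,0.8]
  ],
  "dr": [
    [0,0,0],
    [0,0,0],
    [0,0,0],
    [0,0,0],
    [0,0,0]
  ],
  "jaw": [0,0,0,0,0]
}}

```text
t: 7.15
tcp_pos: [0.5818, 0.1019, 0.039]
tool_rot: [0.989, 0.15, -0.0, -0.0]
ft_force: [-1.7, -0.3, 2.4]
gripper_width: 0.036
```

Call:
{"name": "jog_arm", "arguments": {
  "delta_pos": [
    [0,0,0.2],
    [0,0,0.4],
    [0,0,0.6],
    [0,0,0.7],
    [0,0,0.7]
  ],
  "dr": [
    [0,0,0],
    [0,0,0],
    [0,0,0],
    [0,0,0],
    [0,0,0]
  ],
  "jaw": [0,0,0,0,0]
}}

```text
t: 7.65
tcp_pos: [0.5818, 0.1019, 0.0319]
tool_rot: [0.989, 0.15, 0.0, -0.0]
ft_force: [-2.3, -1.0, 3.5]
gripper_width: 0.0361
```

Call:
{"name": "jog_arm", "arguments": {
  "delta_pos": [
    [0,0,0.2],
    [0,0,0.4],
    [0,0,0.6],
    [0,0,0.7],
    [0,0,0.7]
  ],
  "dr": [
    [0,0,0],
    [0,0,0],
    [0,0,0],
    [0,0,0],
    [0,0,0]
  ],
  "jaw": [0,0,0,0,0]
}}

```text
t: 8.15
tcp_pos: [0.5819, 0.1019, 0.0256]
tool_rot: [0.989, 0.15, -0.0, -0.0]
ft_force: [-3.8, -0.1, 8.1]
gripper_width: 0.036
```

```bash
python3 look.py s4
```

```text
8.15 [0.58190541 0.10191756 0.02555406] 0.035964062535387614 17.273870449949914 [-3.84010179 -0.14737891  8.0690359 ]
```

View pics/s4.png

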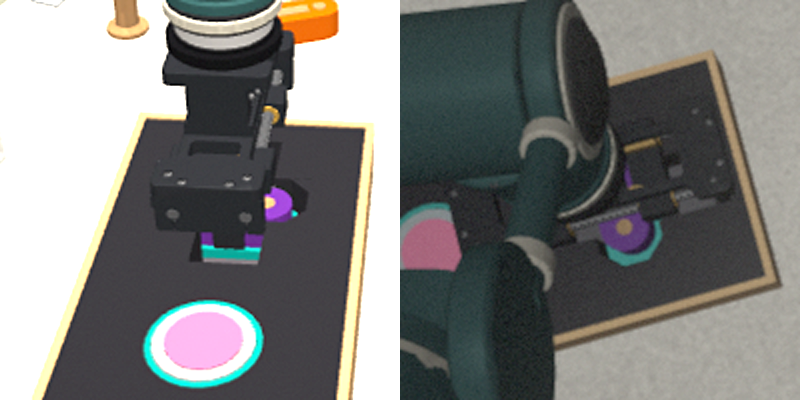

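The shuttle is in the cutout and the pad has gone down with it. I'll press a little more for full depth, then open inside the recesses and lift.

Call:
{"name": "jog_arm", "arguments": {
  "delta_pos": [
    [0,0,0.1],
    [0,0,0.2],
    [0,0,0.3],
    [0,0,0.3],
    [0,0,0.3]
  ],
  "dr": [
    [0,0,0],
    [0,0,0],
    [0,0,0],
    [0,0,0],
    [0,0,0]
  ],
  "jaw": [0,0,0,0,0]
}}

```text
t: 8.75
tcp_pos: [0.5821, 0.1019, 0.0254]
tool_rot: [0.989, 0.15, -0.0, 0.0]
ft_force: [-12.2, -1.3, 26.4]
gripper_width: 0.0358
```

It has bottomed out: 26 N and no further travel. Now to relax, release and retreat.

Call:
{"name": "jog_arm", "arguments": {
  "delta_pos": [
    [0,0,-0.2],
    [0,0,-0.3],
    [0,0,-0.3],
    [0,0,-0.3],
    [0,0,-0.3],
    [0,0,-0.3],
    [0,0,-0.3],
    [0,0,-0.3],
    [0,0,-2],
    [0,0,-5],
    [0,0,-9],
    [0,0,-12],
    [0,0,-12]
  ],
  "dr": [
    [0,0,0],
    [0,0,0],
    [0,0,0],
    [0,0,0],
    [0,0,0],
    [0,0,0],
    [0,0,0],
    [0,0,0],
    [0,0,0],
    [0,0,0],
    [0,0,0],
    [0,0,0],
    [0,0,0]
  ],
  "jaw": [0,0,0.7,0.7,0.7,0.7,0.7,0.7,0.7,0.7,0.7,0.7,0.7]
}}

```text
t: 10.05
tcp_pos: [0.5858, 0.1024, 0.1476]
tool_rot: [0.989, 0.15, 0.005, 0.0]
ft_force: [1.0, 0.2, -0.3]
gripper_width: 0.0617
```

Call:
{"name": "jog_arm", "arguments": {
  "delta_pos": [
    [-2,4,-2],
    [-3,8,-4],
    [-4,12,-6],
    [-5,16,-6],
    [-6,20,-6],
    [-6,24,-6],
    [-6,26,-6],
    [-6,26,-6]
  ],
  "dr": [
    [0,0,0],
    [0,0,0],
    [0,0,0],
    [0,0,0],
    [0,0,0],
    [0,0,0],
    [0,0,0],
    [0,0,0]
  ],
  "jaw": [0.7,0.7,0.7,0.7,0.7,0.7,0.7,0.7]
}}

```text
t: 10.85
tcp_pos: [0.6017, -0.1663, 0.2005]
tool_rot: [0.989, 0.149, -0.001, -0.0]
ft_force: [-0.3, 0.4, -0.6]
gripper_width: 0.0617
```

```bash
python3 look.py s5
python3 - <<'E'
from h import *
z=np.load("s5.npz")
for n,p,d,roi in(("side",z["ps"],z["ds"],(180,290,320,370)),("top",z["pt"],z["dt"],(130,170,230,270))):
    c=blob(p,(125,60,25),(165,255,255),roi);print(n,rect(n,c,.046))
    m=np.zeros(d.shape,np.uint8);cv2.fillPoly(m,[c],1);m=cv2.erode(m,np.ones((7,7)))
    v,u=np.nonzero(m&(d>0));zz=d[v,u];k=arm.get_calibration(n);K,T=k["intrinsics"],k["T"]
    f=lambda u,v,zz:(np.c_[(u-K[0,2])/K[0,0]*zz,-(v-K[1,2])/K[1,1]*zz,-zz]@T[:3,:3].T+T[:3,3])
    q=f(u,v,zz);print("top z pct",np.percentile(q[:,2],[10,50,90]).round(4))
    A=np.c_[q[:,:2]-q[:,:2].mean(0),np.ones(len(q))];print("slope",np.linalg.lstsq(A,q[:,2],rcond=None)[0].round(3))
    if n=="top":
        m=np.s_[240:262,205:225];v,u=np.mgrid[m];print("foam z",np.median(f(u.ravel(),v.ravel(),d[m].ravel())[:,2]))
print("orange",rect("top",blob(z["pt"],(3,120,80),(14,255,255),(310,110,400,210)),.026))
E
```

```text
10.85 [ 0.60173594 -0.16634556  0.20046917] 0.061690077738819064 17.096618265931383 [-0.26192597  0.4342816  -0.61096046]
side (array([580.1, 116. ]), array([88.2, 65. ]), np.float32(16.3))
top z pct [0.0335 0.046  0.0475]
slope [ 0.09  -0.322  0.044]
top (array([584. , 103.1]), array([89.5, 39.6]), np.float32(17.7))
top z pct [0.044  0.0461 0.0481]
slope [-0.    -0.004  0.046]
foam z 0.050085829606476506
orange (array([ 627.3, -205.3]), array([ 3.4, 17.4]), np.float32(-70.1))
```

View pics/s5.png

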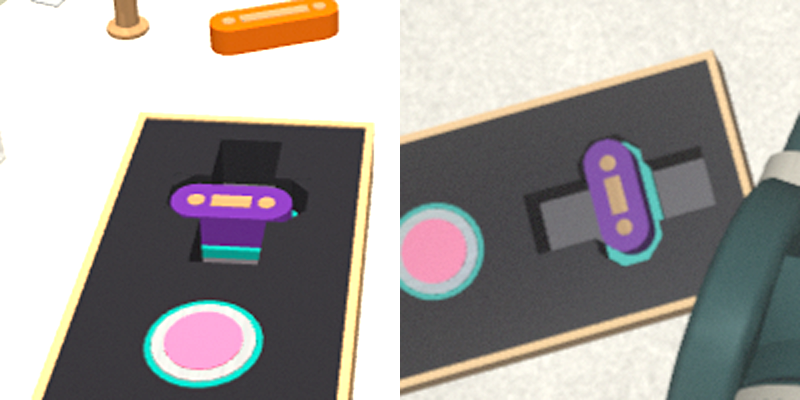

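The shuttle lies inside the cutout, level, with its top at 46 mm (foam at 48). The arm hides the orange shuttle in the top view, so I'll check it in the side view and then hand in.

Run:
```python
from h import *
for p in(np.load("side0.npz")["p"],np.load("s5.npz")["ps"]):
    c=blob(p,(3,150,80),(14,255,255),(220,205,310,255));print(c.min(0),c.max(0))
print(arm.close_job(),arm.state()["t"])
```

```text
[235 218] [298 247]
[235 218] [298 247]
the job is handed in; nothing more can be done
the job is handed in; nothing more can be done
```

The purple shuttle is in its cutout and pressed down to its stop, and the job is handed in. I gripped it across its width, laid it in the cutout and pressed to about 26 N, where it stopped moving. I then opened the fingers inside the recesses and moved the arm clear, about 11 s of the 45 s.

- **Depth and tilt:** the top camera puts the shuttle's top at 46 mm, level. That is 2 mm below the foam at 48 mm, matching a fully sunk pad. The same camera read the foam itself as about 50 mm, roughly the 2 mm calibration error.
- **Side camera:** the median height agreed at 46 mm. Its fitted slope and width did not, because the mask also took in the shuttle's side wall.
- **Position:** the shuttle sits about 3 mm off the cutout's centre, inside its 6 mm clearance.
- **Orange shuttle:** its outline spans the same pixels in the side view before and after. The top view could not confirm this because the arm was in the way.

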